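# Tuck a trim plate under the lapped slat of a relief panel

### The arm

A 6-joint arm with a two-finger parallel gripper is mounted at the origin on the work surface. World frame = base frame: x ahead of the robot, y to its left, z up, the work surface at z = 0. Lengths are in m, angles in rad, forces in N, time in s.
With the tool pointing down it reaches from about 0.25 to 0.775 m from the base axis. Payload 8.9 kg.
Tool frame: the origin (TCP) lies at the very end of the fingers, on their centre line; the grasp point (between the pads) lies 19 mm behind it (manip.grasp_offset is the distance from the TCP to the grasp point, in m); z points along the fingers, y is the line along which they close (so a half turn about z gives the same grasp; the last joint's range is limited). The gripper opens to 85 mm and grips with 20 to 120 N. Pads are 22 mm wide; open, the fingers measure 114 mm over their backs; the gripper's body (76 mm by 85 mm) begins 54 mm behind the grasp point. The pads swing forward as they close: fully open they stand 13 mm farther back than shut.
Start: joints at [0.98, 0.291, -0.153, 1.127, 0, 1.431], TCP at [0.229, 0.472, 0.196] pointing down, gripper open.
Joint ranges: [-2.52, 2.52], [-0.91, 1.74], [-1.3, 1.37], [-1.96, 2.02], [-1.52, 1.47], [-3.14, 3.14]. Speed limits (rad/s): [2.22, 2.22, 2.79, 3.14, 3.14, 3.14].

### API

Orientations are given as a rotation vector (axis times angle).
In Python, from rig import manip gives the robot as it stands. The module is installed in compiled form; this text tells all that it offers.
- The arm moves only by the tool move_arm, never from a script. Its argument "steps" is a list of rows, each a list of 4 numbers: the shift along the world's x, y, z in cm, then the turn about the world's z in rad. In form: [[dx, dy, dz, roll], ...]. A call has 1 to 20 rows; each row shifts and turns the commanded pose from where the row before left it; what a row does not reach is not made up. A row lasts 1/12 s, in which the tool goes at most 41.7 mm and 7.16 degrees, less where a joint would pass 70% of its speed; a pose out of reach is approached as far as the arm can. A call with a gripper value outside its range is refused whole. "fingers" is the closure, from 0 (fully open) to 1 (shut), set as the call begins (left out, the last holds). The fingers move at their own pace and stop on an object; "squeeze" is the grip in N (left out, the last holds). Time passes only in rows, so rows that do not move let the fingers close. It gives the time, the measured TCP pose, the force, the opening and the grip force at its end, in the units of the state.
- manip.observe(): the state, without advancing time (a new reading comes with each control period).
- manip.read_camera(name): name is "scene" or "top" or "wrist"; returns (picture, depth): 480x640x3 uint8, red, green, blue; 480x640 float32, m along the optical axis (not along the pixel's ray), 0 where there is no reading.
- manip.calibration(name): a dict with "fov_y" (degrees; the focal length in pixels is half the picture's height over the tangent of half this angle, whatever the lens; pixels are square), "cx", "cy" (the principal point, pixels), "world_to_cam" (4x4, takes a point from world to camera coordinates); the wrist camera has in their place "tool_from_camera" (4x4, takes a point from camera to tool coordinates, whose origin is the TCP and whose axes are the flange's). Camera axes: x right, y up, looking along -z (the intrinsics and any distortion apply to the point x, -y, -z); pixel columns grow to the right and rows downward; lengths in m; the calibration is good to about 2 mm. A picture is of the moment at which its call begins: read the wrist's pose just before it. calibration takes no time and is no camera call.
- manip.hand_in(): hands the job in; it is judged then, once.
The state is a dict: "clock": time; "joint_positions": joint angles; "dq": joint speeds; "tau": joint torques, N m; "position": TCP position; "eef_rot": TCP orientation; "force": force on the tool from outside, world axes, zero at the start; "moment": the same for the moment, N m; "opening": finger opening in m; "finger_force": force on a finger pad.
Only numpy, scipy, OpenCV 4.12 (cv2) and the standard library are available. Lean on these libraries where they do the work, as an engineer would, in place of code of your own. Each camera call takes 0.05 s, during which the arm holds its last target. There are 200 camera calls.

### The job

Push the square-footed wooden locating block fully home into the square hole of the black art panel and let go of it. Then take the aluminium trim plate by its upright fin and, keeping it square to the wooden lap and less than about a centimetre from the side of the block, slide its front edge about two centimetres under the lap's free edge, without lifting the lap. Finish while still gripping the fin and pressing the plate flat and firmly (some 10 N) down on the panel, and leave everything else on the table where it is.

Things in the scene. Friction and masses are not known exactly. Their poses are not given: they have to be found in the camera images.
- panel: Black rectangular art panel fixed on the table, 260 (x) x 240 (y) x 20 mm; origin at the centre of its underside, so its top face is 20 mm up. Its x axis points from its bare half to the half with the wooden slats. A small jar, 30 mm tall, stands on it near panel x = -100, y = +88 mm; the jars and bottle elsewhere on the table are at most 110 mm tall.
- socket (a point): Centre of the mouth of the square through-hole in the panel's top face: 27 x 27 mm, 20 mm deep, sides along the panel's x and y, at panel x = -30, y = -70 mm.
- under_lip (a point): Point on the panel's top face straight below the middle of the lap's free lower edge, at panel x = +30, y = 0 mm; axes as the panel's. The lap's underside is 11 mm above the panel here; the gap goes 42 mm in from the lip to a batten. The trim's proper place: centred on this point in y (its side is then 7 mm from the seated block's head), front edge 20 mm further in +x.
- lap (a joint): Angle of the lap, a brown wooden slat 70 (x) x 200 (y) x 6 mm over panel x = 30 to 100 mm, about its hinge on its far edge (70 mm beyond the lip): 0 lying in place, grows as its lip is lifted. A light spring (about 2 to 3 N at the lip) and its weight keep it at 0. Lifting it over 0.08 rad (lip up by about 5 mm) spoils the job.
- trim_fin (a point): Centre of the trim plate's upright fin. The trim is a loose grey aluminium plate 110 (x) x 90 (y) x 4 mm, about 0.15 kg, lying flat; the fin is 10 mm thick (x), 50 mm long (y), rises from the plate to 40 mm above its underside, and stands 25 mm behind the plate's centre (80 mm behind the front edge). This point is 22 mm above the plate's underside. x points to the front edge, the one to tuck.
- trim_edge (a point): Middle of the trim plate's front edge, at its underside: 80 mm in +x and 22 mm below the fin's centre; same axes.
- block_head (a point): Centre of the head of the loose wooden locating block, 36 x 36 x 30 mm, about 45 g. Below the head a square shaft 24 x 24 mm, 16 mm long, its last 3 mm stepped to 21 mm. It starts standing on its shaft: this point is 31 mm above its foot. Home, the head rests on the panel and this point is 15 mm above the panel's top face. Its sides are along its x and y.
Not all that is in view belongs to the job. Of the things that look like the part that bears trim_fin, take the one that is farthest from the robot's base at the start.

How it is judged:
By the outcome, as a careful person would: the job done as asked, in the order asked, and still so for the second after the job is handed in, while the arm keeps its last pose, push and grip.
It also fails if it takes over 59 s, if anything falls off the work surface, if the arm or the gripper's body presses on something with over 40 N, if the wrist force passes 120 N, or if a joint passes its speed limit or range.

## Working session

There is one attempt and no reset: what is moved stays moved. The work goes in short steps, Python scripts to look and compute and a tool call to move; the robot and the scene stay as the last step left them, time stands still between calls to the robot, and variables do not carry over. Pictures are saved under pics/ and viewed, at most 10 in all, crops included, and the job is handed in when it is done.

Besides the shell and the picture viewer there is one more tool, called after "Emit:" as name(argument=value, ...), one argument or row to a line, values as JSON. move_arm: Moves the arm, as the interface text tells. Its arguments: {"type":"object","properties":{"steps":{"type":"array"},"fingers":{"type":"number"},"squeeze":{"type":"number"}},"required":["steps"]}

```bash
mkdir -p pics; cat > h.py <<'E'
import numpy as np,cv2
from rig import manip
from scipy.spatial.transform import Rotation as R
def grab(n,f):
    s=manip.observe(); im,d=manip.read_camera(n); cv2.imwrite('pics/'+f+'.png',im[:,:,::-1]); np.savez('pics/'+f+'.npz',im=im,d=d,p=s['position'],r=s['eef_rot']); return im,d,s
def campose(n,s=None):
    c=manip.calibration(n)
    if n=='wrist':
        T=np.eye(4);T[:3,:3]=R.from_rotvec(s['eef_rot']).as_matrix();T[:3,3]=s['position']
        M=T@np.array(c['tool_from_camera'])
    else: M=np.linalg.inv(np.array(c['world_to_cam']))
    return c,M
def rays(n,uv,s=None):
    c,M=campose(n,s); f=240/np.tan(np.radians(c['fov_y'])/2)
    uv=np.atleast_2d(np.float64(uv))
    K=np.array([[f,0,c['cx']],[0,f,c['cy']],[0,0,1.]])
    D=c.get('distortion',c.get('dist',None))
    xy=cv2.undistortPoints(uv[:,None],K,None if D is None else np.float64(D))[:,0]
    d=np.c_[xy[:,0],-xy[:,1],-np.ones(len(xy))]
    return M[:3,3],d@M[:3,:3].T   # multiply by depth for point
def plane(n,uv,z,s=None):
    o,d=rays(n,uv,s); return o+d*((z-o[2])/d[:,2])[:,None]
def cloud(n,d,s=None):
    v,u=np.mgrid[:480,:640]; o,r=rays(n,np.c_[u.ravel(),v.ravel()],s)
    return (o+r*d.ravel()[:,None]).reshape(480,640,3)
E
python3 - <<'E'
from h import *
for n in('scene','top','wrist'):
    print(n,manip.calibration(n))
s=manip.observe();print(s)
a=grab('scene','s0');b=grab('top','t0')
cv2.imwrite('pics/st0.png',cv2.resize(np.vstack([a[0],b[0]])[:,:,::-1],(400,600)))
E
```

```text
scene {'fov_y': 52.79422188696823, 'cx': 318.3103608266049, 'cy': 243.26438613037402, 'world_to_cam': array([[-0.24140572,  0.97041602, -0.00400379,  0.14955735],
       [-0.82222209, -0.20234534,  0.53198421,  0.35045565],
       [ 0.51543585,  0.13171604,  0.84674481, -1.64215084],
       [ 0.        ,  0.        ,  0.        ,  1.        ]])}
top {'fov_y': 45.52016738574305, 'cx': 321.60961357591094, 'cy': 233.92941482455055, 'world_to_cam': array([[-0.02438499, -0.99967214,  0.00780891, -0.01676486],
       [ 0.99323499, -0.02333939,  0.11375208, -0.47910405],
       [-0.11353253,  0.01052993,  0.99347848, -1.38770632],
       [ 0.        ,  0.        ,  0.        ,  1.        ]])}
wrist {'fov_y': 61.88212585077133, 'cx': 323.5443697528468, 'cy': 245.03158892209717, 'tool_from_camera': array([[ 3.69740212e-06,  9.50788242e-01,  3.09841443e-01,
         7.99960048e-02],
       [ 9.99999977e-01, -6.98120626e-05,  2.02294069e-04,
        -9.53903998e-04],
       [ 2.13969492e-04,  3.09841435e-01, -9.50788220e-01,
        -1.76885786e-01],
       [ 0.00000000e+00,  0.00000000e+00,  0.00000000e+00,
         1.00000000e+00]])}
{'clock': 0.0, 'joint_positions': array([ 9.79698331e-01,  2.91261280e-01, -1.54144247e-01,  1.12670164e+00,
        4.47756401e-06,  1.43150099e+00]), 'dq': array([ 1.34074546e-03,  2.50022258e-03,  2.89593505e-04,  7.40712746e-05,
       -2.00372556e-03, -1.38434474e-04]), 'tau': array([ 1.24984261e-03, -5.37144434e+01,  3.31368005e+01,  1.59078953e-02,
       -5.71522196e-05,  1.84592830e-05]), 'position': array([0.22892393, 0.47191202, 0.19583552]), 'eef_rot': array([-7.03563332e-01, -3.06131211e+00,  1.92048038e-03]), 'force': array([ 0.26254931,  0.11264783, -0.00823693]), 'moment': array([0.00302762, 0.02597692, 0.0210976 ]), 'finger_force': 0.0, 'opening': 0.0855417772950565}
```

View pics/t0.png

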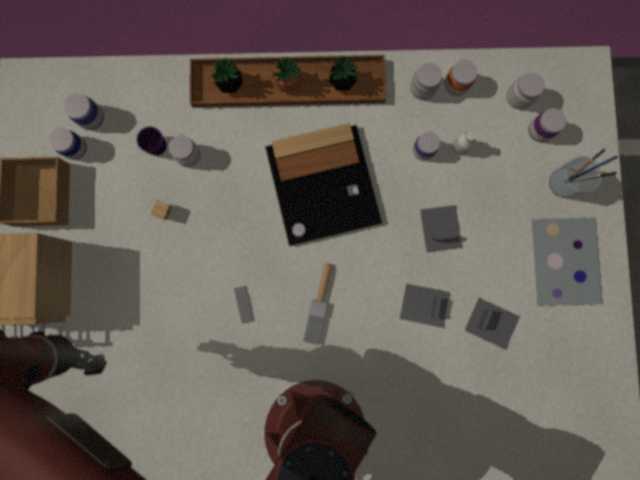

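View pics/s0.png

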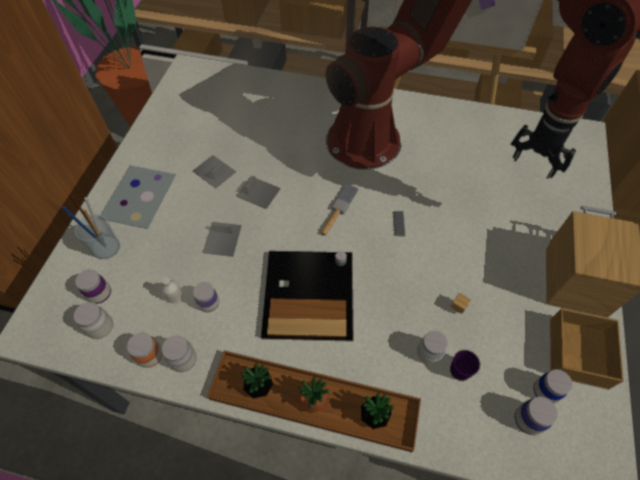

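Top view: trim look-alikes are grey plates at (441,228), (425,306) and (492,322); block at (162,210); panel at (325,185) with its hole at (353,190).

```bash
python3 - <<'E'
from h import *
z=np.load('pics/t0.npz');im,d=z['im'],z['d']
P=cloud('top',d)
for n,u,v in[('A',441,228),('B',425,306),('C',492,322),('block',162,210),('hole',353,190),('panel',320,205),('lap',310,160),('table',250,250)]:
    print(n,P[v,u].round(4), plane('top',[u,v],0.002)[0].round(4),np.hypot(*P[v,u,:2]).round(3))
# heights near plates
for n,u,v in[('A',441,228),('B',425,306),('C',492,322),('block',162,210)]:
    w=P[v-32:v+32,u-32:u+32]; m=(w[...,2]>.018)&(w[...,2]<.12)
    q=w[m]; 
    if len(q): print(n,m.sum(),q.mean(0).round(4),q.min(0).round(4),q.max(0).round(4))
# dark panel mask
hsv=cv2.cvtColor(im,cv2.COLOR_RGB2HSV)
m=((im.max(2)<45)).astype(np.uint8); m[:120]=0;m[250:]=0;m[:,:250]=0;m[:,390:]=0
ys,xs=np.nonzero(m);print('black',len(xs),im[205,320],im[190,353],im[228,441],im[306,425],im[322,492],im[280,400])
c=cv2.resize(im[180:360,380:540],None,fx=3,fy=3,interpolation=cv2.INTER_CUBIC)
c2=cv2.resize(im[110:260,255:395],None,fx=3,fy=3,interpolation=cv2.INTER_CUBIC)
h=540;c2=cv2.copyMakeBorder(c2,0,h-c2.shape[0],0,0,cv2.BORDER_CONSTANT)
o=np.hstack([c,c2]);o=o[:, :900];o=cv2.resize(o,(800,int(o.shape[0]*800/o.shape[1])));o=np.clip(o*1.6,0,255)
cv2.imwrite('pics/c1.png',o[:,:,::-1])
E
```

```text
A [ 0.4889 -0.3293  0.0064] [ 0.4895 -0.3303  0.002 ] 0.59
B [ 0.2952 -0.2803  0.006 ] [ 0.2951 -0.2811  0.002 ] 0.407
C [ 0.2514 -0.4475 -0.004 ] [ 0.2517 -0.4457  0.002 ] 0.513
block [0.5451 0.3619 0.0427] [0.5517 0.3729 0.002 ] 0.654
hole [ 0.593  -0.1114 -0.0036] [ 0.592 -0.111  0.002] 0.603
panel [ 0.5518 -0.026   0.0229] [ 0.5553 -0.0262  0.002 ] 0.552
lap [ 0.6639 -0.0037  0.0361] [ 0.6723 -0.0035  0.002 ] 0.664
table [ 0.4461  0.1532 -0.0084] [0.4451 0.152  0.002 ] 0.472
A 102 [ 0.4647 -0.33    0.0374] [ 0.4577 -0.3565  0.0185] [ 0.4723 -0.3052  0.0452]
B 122 [ 0.2927 -0.3021  0.0355] [ 0.2686 -0.3119  0.0181] [ 0.3167 -0.2935  0.0447]
C 140 [ 0.2617 -0.4203  0.0351] [ 0.2372 -0.4348  0.0181] [ 0.2848 -0.4062  0.0485]
block 261 [0.5466 0.3652 0.0419] [0.5253 0.3447 0.0187] [0.5696 0.3899 0.0526]
black 6182 [7 8 7] [122 120 111] [73 72 71] [75 74 73] [36 39 36] [143 141 130][ WARN:0@0.223] global loadsave.cpp:1063 imwrite_ Unsupported depth image for selected encoder is fallbacked to CV_8U.
```

View pics/c1.png

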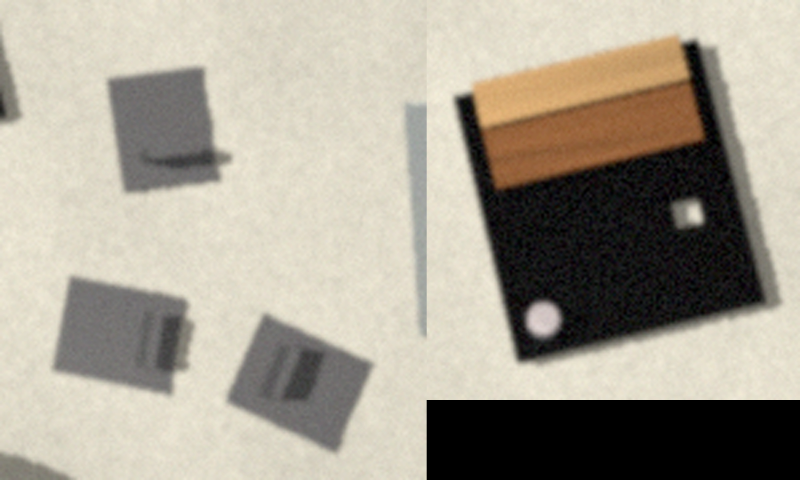

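```bash
python3 - <<'E'
from h import *
z=np.load('pics/t0.npz');im,d=z['im'],z['d']
hsv=cv2.cvtColor(im,cv2.COLOR_RGB2HSV)
def big(m,box):
    k=np.zeros(m.shape,np.uint8);u0,v0,u1,v1=box;k[v0:v1,u0:u1]=m[v0:v1,u0:u1]
    c=max(cv2.findContours(k,cv2.RETR_EXTERNAL,cv2.CHAIN_APPROX_NONE)[0],key=cv2.contourArea);return c[:,0].astype(float)
def rect(uv,zz,n):
    p=plane('top',uv,zz)[:,:2].astype(np.float32)*1000
    r=cv2.minAreaRect(p);print(n,np.round(r[0],1),np.round(r[1],1),round(r[2],1));return r
def rep(m,box,zz,n): return rect(big(m,box),zz,n)
dark=im.max(2)<40
wood=(hsv[...,1]>90)
r=rep((dark|wood).astype(np.uint8),(262,122,388,250),.020,'panel')
# lap alone: wood dark brown
rep((wood&(im[...,0]>60)).astype(np.uint8),(262,115,388,250),.037,'wood')
rep((hsv[...,1]>90).astype(np.uint8),(145,190,185,230),.046,'block(top+sides)')
rep((im.max(2)<100).astype(np.uint8),(412,195,470,262),.004,'trimA')
P=cloud('top',d)
w=P[190:232,140:190].reshape(-1,3);q=w[(w[:,2]>.035)];rr=cv2.minAreaRect((q[:,:2]*1000).astype(np.float32));print('block depth',len(q),rr)
w=P[220:262,420:470].reshape(-1,3);q=w[(w[:,2]>.03)];print('fin',q.mean(0),cv2.minAreaRect((q[:,:2]*1000).astype(np.float32)))
hole=(im.min(2)>70).astype(np.uint8)
print('hole px',big(hole,(340,178,364,202)).mean(0), plane('top',big(hole,(340,178,364,202)).mean(0),.02))
s=manip.observe();Rm=R.from_rotvec(s['eef_rot']).as_matrix();print('tool y yaw',np.degrees(np.arctan2(Rm[1,1],Rm[0,1])),Rm[:,0])
E
```

```text
panel [609.3 -34.2] [267.4 234.9] 12.5
wood [684.6 -16.6] [102.5 203.7] 12.7
block(top+sides) [545.3 363.8] [40.  32.7] 66.8
trimA [ 489.3 -334.9] [109.5 101.6] 6.8
block depth 240 ((446.1083984375, 181.40988159179688), (464.7769775390625, 37.68675231933594), 61.27726745605469)
fin [ 0.45471311 -0.30877235  0.1363104 ] ((401.53692626953125, -181.43292236328125), (22.684185028076172, 374.8319091796875), 22.987363815307617)
hole px [353.57692308 189.73076923] [[ 0.58916019 -0.11125226  0.02      ]]
tool y yaw 64.11577856536314 [-8.99677924e-01  4.36554234e-01  1.85347167e-04]
```

Emit:
move_arm(
  steps=[
    [2.6, -0.9, -0.6, 0.01],
    [2.6, -0.9, -0.6, 0.01],
    [2.6, -0.9, -0.6, 0.01],
    [2.6, -0.9, -0.6, 0.01],
    [2.6, -0.9, -0.6, 0.01],
    [2.6, -0.9, -0.6, 0],
    [2.6, -0.9, -0.6, 0],
    [2.6, -0.9, -0.6, 0],
    [2.6, -0.9, -0.6, 0],
    [2.6, -0.9, -0.6, 0],
    [2.6, -0.9, -0.6, 0],
    [3.1, -0.9, -1, 0],
    [0, 0, 0, 0],
    [0, 0, 0, 0],
  ],
  fingers=0,
)

```text
clock: 1.27
position: [0.5468, 0.3631, 0.1188]
eef_rot: [-0.63, -3.076, 0.002]
force: [-0.4, -0.8, 0.5]
opening: 0.0856
finger_force: 0.0
```

```bash
python3 - <<'E'
from h import *
im,d,s=grab('wrist','w1');print(s['position'],s['eef_rot'],s['clock'])
hsv=cv2.cvtColor(im,cv2.COLOR_RGB2HSV)
P=cloud('wrist',d,s)
m=(hsv[...,1]>90)&(P[...,2]>.036)&(P[...,2]<.055)
n,l,st,c=cv2.connectedComponentsWithStats(m.astype(np.uint8));k=1+st[1:,4].argmax();ys,xs=np.nonzero(l==k)
print(st[k],c[k],P[l==k].mean(0),np.median(P[l==k][:,2]))
p=plane('wrist',np.c_[xs,ys],.046,s)[:,:2].astype(np.float32)*1000
print(cv2.minAreaRect(p))
Rm=R.from_rotvec(s['eef_rot']).as_matrix();print('tool y yaw',np.degrees(np.arctan2(Rm[1,1],Rm[0,1])))
E
```

```text
[0.54676954 0.36309078 0.11880338] [-6.29892022e-01 -3.07595136e+00  2.19913911e-03] 1.2667
[ 305  211   55   55 2911] [332.11027138 237.55513569] [0.54524848 0.36862718 0.04525806] 0.04548445032267889
((545.2740478515625, 368.4789123535156), (35.289825439453125, 37.07570266723633), 68.4183120727539)
tool y yaw 66.85406247495091
```

View pics/w1.png

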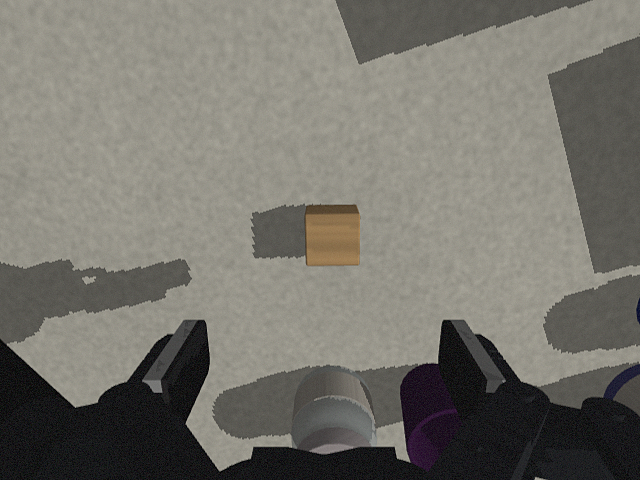

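The picture shows the block at (332,237), head top measured 45 mm up, 36 mm square as expected; jars stay at the lower rim, clear of the fingers.

Emit:
move_arm(
  steps=[
    [-0.15, 0.54, -1.0, 0.027],
    [0, 0, -2.0, 0],
    [0, 0, -2.0, 0],
    [0, 0, -2.0, 0],
    [0, 0, -1.5, 0],
    [0, 0, -1.0, 0],
    [0, 0, -0.6, 0],
    [0, 0, 0, 0],
    [0, 0, 0, 0],
  ],
)

```text
clock: 2.07
position: [0.5446, 0.3702, 0.0199]
eef_rot: [0.584, 3.086, 0.001]
force: [0.4, -0.6, 0.4]
opening: 0.0856
finger_force: 0.0
```

Emit:
move_arm(
  steps=[
    [0, 0, 0, 0],
    [0, 0, 0, 0],
    [0, 0, 0, 0],
    [0, 0, 0, 0],
    [0, 0, 0, 0],
    [0, 0, 0, 0],
    [0, 0, 0, 0],
    [0, 0, 0, 0],
  ],
  fingers=1,
  squeeze=40,
)

```text
clock: 2.73
position: [0.5447, 0.3697, 0.0194]
eef_rot: [-0.585, -3.087, 0.0]
force: [-0.4, -0.1, 1.0]
opening: 0.0002
finger_force: 0.0
```

```bash
python3 - <<'E'
from h import *
im,d,s=grab('wrist','w2');print(s['position'],s['opening'],s['finger_force'])
E
```

```text
[0.54471015 0.36968777 0.01938626] 0.00022346024052234407 0.0
```

View pics/w2.png

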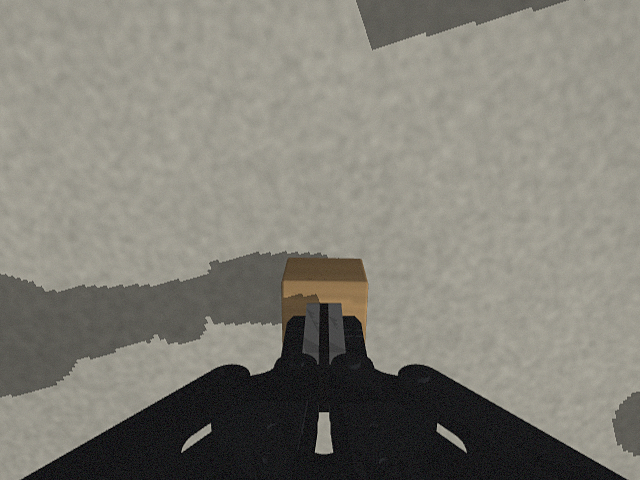

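```bash
python3 - <<'E'
from h import *
z=np.load('pics/w2.npz');im,d=z['im'],z['d'];s=dict(position=z['p'],eef_rot=z['r'])
P=cloud('wrist',d,s);Rm=R.from_rotvec(z['r']).as_matrix()
for u,v in[(325,260),(325,270),(325,280),(325,290),(325,298),(295,300),(355,300),(315,306),(335,306),(315,320),(335,335),(325,240)]:
    print(u,v,im[v,u],P[v,u].round(4),((P[v,u]-z['p'])@Rm).round(4))
print(manip.observe()['force'])
E
```

```text
325 260 [88 73 49] [0.5304 0.375  0.02  ] [ 0.0153 -0.0003 -0.0006]
325 270 [89 74 53] [0.5303 0.375  0.0329] [ 0.0153 -0.0003 -0.0135]
325 280 [95 78 54] [0.5303 0.375  0.0441] [ 0.0153 -0.0003 -0.0247]
325 290 [144 115  72] [0.5339 0.3736 0.0456] [ 0.0115 -0.0003 -0.0262]
325 298 [151 125  83] [0.5374 0.3722 0.0451] [ 0.0077 -0.0003 -0.0257]
295 300 [97 75 53] [0.5336 0.3603 0.0453] [ 0.0069 -0.0128 -0.0259]
355 300 [143 116  80] [0.5427 0.3835 0.0454] [ 0.0069  0.0121 -0.026 ]
315 306 [75 76 73] [0.5326 0.37   0.0597] [ 0.0114 -0.0042 -0.0403]
335 306 [77 72 75] [0.5354 0.377  0.0597] [ 0.0114  0.0034 -0.0403]
315 320 [75 72 70] [0.5326 0.3702 0.0708] [ 0.0115 -0.0039 -0.0514]
335 335 [74 70 72] [0.5353 0.3764 0.0804] [ 0.0112  0.0028 -0.061 ]
325 240 [156 154 142] [ 0.5271  0.3764 -0.    ] [ 0.0188 -0.0002  0.0194]
[-0.37780537 -0.38234554 -0.92140385]
```

```bash
python3 - <<'E'
from h import *
print(manip.grasp_offset,[a for a in dir(manip) if a[0]!='_'])
for f in('w1','w2'):
    z=np.load(f'pics/{f}.npz');im,d=z['im'],z['d'];s=dict(position=z['p'],eef_rot=z['r'])
    P=cloud('wrist',d,s);Rm=R.from_rotvec(z['r']).as_matrix();T=(P-z['p'])@Rm
    m=(d>0)&(T[...,2]<-.03)&(abs(T[...,0])<.02)&(P[...,2]>.055)&(im.max(2)<120)&(abs(T[...,1])<.06)
    q=T[m];print(f,len(q),q[:,2].max(),np.percentile(q[:,2],[99,95,50]),q[q[:,2].argmax()])
    m2=m&(T[...,2]>-.06);ys,xs=np.nonzero(m2);print(xs.min(),xs.max(),ys.min(),ys.max(),T[m2].min(0),T[m2].max(0))
E
```

```text
0.0187 ['Unreachable', 'calibration', 'grasp_offset', 'hand_in', 'observe', 'read_camera']
w1 35454 -0.04664358649025392 [-0.05144125 -0.05912618 -0.10119305] [-0.00154198 -0.04397075 -0.04664359]
155 492 320 387 [-0.01091201 -0.05756956 -0.05999598] [ 0.01241885  0.05536825 -0.04664359]
w2 49304 -0.038163759695944176 [-0.0455223  -0.06310464 -0.10145199] [ 1.11219971e-02  6.16245782e-06 -3.81637597e-02]
284 364 304 345 [ 0.00597509 -0.01452161 -0.0599945 ] [ 0.01265013  0.01265602 -0.03816376]
```

The picture shows the block (top at rows 283–340) untouched below the shut fingers. By depth, the fingertips stand about 38 mm behind the reported TCP when shut and about 51 mm when open. I'll open and go about 4 cm lower, watching the force.

Emit:
move_arm(
  steps=[
    [0.25, -0.1, 0, 0],
    [0, 0, 0, 0],
    [0, 0, 0, 0],
    [0, 0, 0, 0],
    [0, 0, 0, 0],
    [0, 0, 0, 0],
    [0, 0, 0, 0],
    [0, 0, -1.0, 0],
    [0, 0, -1.0, 0],
    [0, 0, -0.8, 0],
    [0, 0, -0.6, 0],
    [0, 0, -0.4, 0],
    [0, 0, 0, 0],
  ],
  fingers=0,
)

```text
clock: 3.87
position: [0.5464, 0.3683, -0.02]
eef_rot: [-0.585, -3.085, 0.002]
force: [-0.4, -0.0, -0.1]
opening: 0.0855
finger_force: 0.0
```

Emit:
move_arm(
  steps=[
    [0, 0, 0, 0],
    [0, 0, 0, 0],
    [0, 0, 0, 0],
    [0, 0, 0, 0],
    [0, 0, 0, 0],
    [0, 0, 0, 0],
    [0, 0, 0, 0],
  ],
  fingers=1,
  squeeze=40,
)

```text
clock: 4.45
position: [0.5477, 0.369, -0.018]
eef_rot: [0.585, 3.086, 0.001]
force: [-0.3, -0.5, 5.5]
opening: 0.0356
finger_force: 40.3
```

Emit:
move_arm(
  steps=[
    [0, 0, 1, 0],
    [0, 0, 2, 0],
    [0, 0, 2.5, 0],
    [0.2, -2.3, 2.5, 0.03],
    [0.25, -2.9, 0, 0.04],
    [0.25, -2.9, 0, 0.04],
    [0.25, -2.9, 0, 0.04],
    [0.25, -2.9, 0, 0.04],
    [0.25, -2.9, 0, 0.04],
    [0.25, -2.9, 0, 0.04],
    [0.25, -2.9, 0, 0.04],
    [0.25, -2.9, 0, 0.04],
    [0.25, -2.9, 0, 0.04],
    [0.25, -2.9, 0, 0.04],
    [0.25, -2.9, 0, 0.04],
    [0.25, -2.9, 0, 0.04],
    [0.25, -2.9, 0, 0.04],
    [0.25, -2.9, 0, 0.033],
    [0, 0, 0, 0],
    [0, 0, 0, 0],
  ],
)

```text
clock: 6.12
position: [0.5842, -0.0617, 0.0617]
eef_rot: [-0.322, 3.125, 0.0]
force: [-0.3, 0.5, -0.0]
opening: 0.0356
finger_force: 40.0
```

```bash
python3 - <<'E'
from h import *
im,d,s=grab('wrist','w3');print(s['position'],s['opening'],s['finger_force'],s['clock'],s['joint_positions'])
Rm=R.from_rotvec(s['eef_rot']).as_matrix();print('tool y yaw',np.degrees(np.arctan2(Rm[1,1],Rm[0,1])),Rm[:,2])
E
```

```text
[ 0.58417579 -0.06168665  0.06174097] 0.03564425375804061 39.96017396450043 6.1167 [-2.29647953e-01  5.11131762e-01 -1.88602127e-01  8.71003978e-01
  3.21362845e-05 -4.34950708e-01]
tool y yaw 101.76298148577416 [ 6.42398364e-05  1.79852403e-05 -9.99999998e-01]
```

View pics/w3.png

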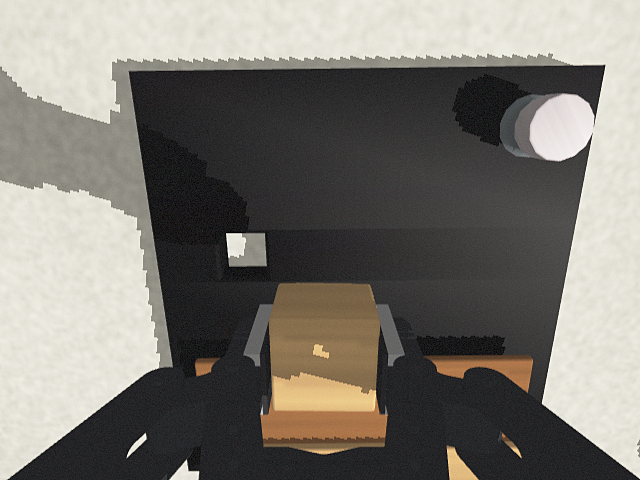

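```bash
cat > m.py <<'E'
from h import *
z=np.load('pics/w3.npz');im,d=z['im'],z['d'];s=dict(position=z['p'],eef_rot=z['r'])
P=cloud('wrist',d,s);Rm=R.from_rotvec(z['r']).as_matrix();T=(P-z['p'])@Rm
for v in (275,280,286,300,340,380,405,415,430,444,450):
    print(v,im[v,325],P[v,325].round(4),T[v,325].round(4))
for v in (290,350,400,420,440):
    m=(T[v,:,2]<.0)&(abs(T[v,:,1])<.03)&(P[v,:,2]>.06)&(im[v,:,0].astype(int)-im[v,:,2]>12); xs=np.nonzero(m)[0]
    if len(xs): print(v,xs.min(),xs.max(),T[v,xs.min()].round(4),T[v,xs.max()].round(4))
# panel edges by brightness transitions
g=cv2.GaussianBlur(im,(3,3),0).max(2).astype(int)
print('panel z',[P[v,u,2].round(4) for u,v in[(200,120),(300,200),(400,150),(500,220)]])
top=[]
for u in range(160,460,10):
    col=g[40:110,u]; 
    zc=P[40:110,u,2]; k=np.nonzero(zc>.012)[0]
    if len(k): top.append((u,40+k[0]-.5))
left=[];right=[]
for v in range(100,330,10):
    k=np.nonzero((P[v,:,2]>.012))[0]
    k=k[(k>80)]
    if len(k): left.append((k[0]-.5,v))
    kr=np.nonzero(P[v,:,2]<.008)[0]; kr=kr[kr>400]
    if len(kr) and v>180: right.append((kr[0]-.5,v))
L={}
for n,q in(('near',top),('ym',left),('yp',right)):
    w=plane('wrist',np.array(q),.02,s)[:,:2]*1000
    vx,vy,x0,y0=cv2.fitLine(w.astype(np.float32),cv2.DIST_HUBER,0,.01,.01).ravel();L[n]=(np.array([x0,y0]),np.array([vx,vy]))
    print(n,x0,y0,np.degrees(np.arctan2(vy,vx)),len(q))
# hole: depth below
hm=(P[...,2]<.014)&(d>0);hm[:,:205]=0;hm[:,280:]=0;hm[:222]=0;hm[285:]=0
ys,xs=np.nonzero(hm);print('hole px',xs.min(),xs.max(),ys.min(),ys.max())
c=np.array([(xs.min()-.5,ys.min()-.5),(xs.max()+.5,ys.min()-.5),(xs.max()+.5,ys.max()+.5),(xs.min()-.5,ys.max()+.5)])
w=plane('wrist',c,.02,s)*1000;print(w.round(1),w.mean(0))
p=plane('wrist',np.c_[xs,ys],.02,s)[:,:2].astype(np.float32)*1000;print(cv2.minAreaRect(p))
E
python3 m.py
```

```text
275 [40 46 48] [ 0.5929 -0.0595  0.0207] [-0.009   0.0004  0.041 ]
280 [40 43 42] [ 0.5966 -0.0587  0.0193] [-0.0128  0.0004  0.0425]
286 [121  99  71] [ 0.5659 -0.0654  0.0991] [ 0.0187  0.0001 -0.0374]
300 [119  99  72] [ 0.5659 -0.0654  0.1111] [ 0.0186  0.0001 -0.0494]
340 [135 112  74] [ 0.5737 -0.0638  0.1243] [ 0.0107  0.0001 -0.0626]
380 [220 175 123] [ 0.5881 -0.0608  0.1252] [-0.004   0.0001 -0.0634]
405 [232 195 134] [ 0.5979 -0.0587  0.1253] [-0.014   0.0001 -0.0636]
415 [170 116  72] [ 0.6777 -0.0417  0.0364] [-0.0956  0.0005  0.0254]
430 [174 119  77] [ 0.6879 -0.0396  0.0375] [-0.106   0.0005  0.0243]
444 [126 102  74] [ 0.6959 -0.0379  0.0403] [-0.1142  0.0005  0.0215]
450 [201 163 109] [ 0.6974 -0.0377  0.0435] [-0.1157  0.0005  0.0183]
290 277 371 [ 0.0182 -0.0178 -0.0399] [ 0.0181  0.0173 -0.0398]
350 270 377 [ 0.0071 -0.0179 -0.0627] [ 0.0072  0.0171 -0.0629]
400 270 377 [-0.0091 -0.0181 -0.0671] [-0.0095  0.0173 -0.0666]
440 351 351 [ 0.0804 -0.0003 -0.1769] [ 0.0804 -0.0003 -0.1769]
panel z [np.float64(0.0186), np.float64(0.0202), np.float64(0.0191), np.float64(0.0195)]
near 488.73688 -104.94556 -77.47136 30
ym 577.54346 -163.7028 12.4360895 23
yp 552.55536 76.500206 12.500935 14
hole px 219 266 230 275
[[ 578.3 -124.2   20. ]
 [ 572.7  -97.6   20. ]
 [ 600.5  -93.1   20. ]
 [ 606.3 -120.7   20. ]] [ 589.47509077 -108.90192264   20.        ]
((589.5365600585938, -108.51668548583984), (27.376100540161133, 25.96868324279785), 13.218622207641602)
```

```bash
cat > m2.py <<'E'
from h import *
import sys
z=np.load('pics/w3.npz');im,d=z['im'],z['d'];s=dict(position=z['p'],eef_rot=z['r'])
P=cloud('wrist',d,s); a=np.radians(12.48);nx=np.array([np.cos(a),np.sin(a)]);ny=np.array([-nx[1],nx[0]])
zc=np.median(P[224:290,232:256,2],axis=1)
for v,zz in zip(range(224,290),zc):
    if v<236 or v>262: print(v,round(zz*1000,1),round(plane('wrist',[244,v],.02,s)[0,:2]@nx*1000,1),end=' | ')
print()
zr=np.median(P[238:262,205:280,2],axis=0)
for u,zz in zip(range(205,280),zr):
    if u<232 or u>258: print(u,round(zz*1000,1),round(plane('wrist',[u,250],.02,s)[0,:2]@ny*1000,1),end=' | ')
E
python3 m2.py
```

```text
224 19.5 534.7 | 225 19.7 535.3 | 226 19.4 535.9 | 227 19.5 536.5 | 228 19.7 537.1 | 229 19.9 537.7 | 230 19.1 538.3 | 231 19.4 538.9 | 232 18.9 539.4 | 233 17.8 540.0 | 234 -0.2 540.6 | 235 -0.5 541.2 | 263 -0.5 558.2 | 264 -0.5 558.9 | 265 -0.3 559.5 | 266 -0.4 560.1 | 267 1.0 560.7 | 268 2.6 561.4 | 269 4.2 562.0 | 270 6.3 562.6 | 271 8.3 563.2 | 272 9.6 563.9 | 273 11.3 564.5 | 274 13.0 565.1 | 275 14.5 565.8 | 276 15.9 566.4 | 277 17.5 567.0 | 278 18.2 567.7 | 279 18.3 568.3 | 280 18.4 568.9 | 281 19.4 569.6 | 282 19.5 570.2 | 283 19.7 570.9 | 284 19.5 571.5 | 285 19.7 572.2 | 286 19.4 572.8 | 287 19.6 573.4 | 288 19.6 574.1 | 289 19.5 574.7 | 
205 19.6 -255.2 | 206 19.6 -254.6 | 207 19.6 -254.1 | 208 19.7 -253.5 | 209 19.7 -252.9 | 210 19.5 -252.3 | 211 19.6 -251.7 | 212 19.5 -251.2 | 213 19.6 -250.6 | 214 19.7 -250.0 | 215 19.4 -249.4 | 216 18.7 -248.9 | 217 18.6 -248.3 | 218 18.0 -247.7 | 219 17.3 -247.1 | 220 15.6 -246.6 | 221 13.2 -246.0 | 222 11.1 -245.4 | 223 8.8 -244.8 | 224 6.9 -244.2 | 225 4.7 -243.7 | 226 1.9 -243.1 | 227 0.4 -242.5 | 228 -0.6 -241.9 | 229 -0.2 -241.4 | 230 -0.6 -240.8 | 231 -0.5 -240.2 | 259 -0.4 -224.1 | 260 -0.4 -223.5 | 261 -0.4 -222.9 | 262 -0.7 -222.3 | 263 -0.5 -221.8 | 264 -0.5 -221.2 | 265 -0.4 -220.6 | 266 18.0 -220.0 | 267 18.7 -219.4 | 268 19.3 -218.9 | 269 19.6 -218.3 | 270 19.6 -217.7 | 271 19.5 -217.1 | 272 19.2 -216.6 | 273 19.6 -216.0 | 274 19.6 -215.4 | 275 19.7 -214.8 | 276 19.7 -214.3 | 277 19.6 -213.7 | 278 19.6 -213.1 | 279 19.6 -212.5 |
```

Emit:
move_arm(
  steps=[
    [0.2, -1.2, 0, 0.013],
    [0.2, -1.2, 0, 0],
    [0.2, -1.2, -0.5, 0],
    [0.2, -1.1, -1, 0],
    [0, 0, -1.5, 0],
    [0, 0, -1.5, 0],
    [0, 0, -1, 0],
    [0, 0, 0, 0],
    [0, 0, 0, 0],
  ],
)

```text
clock: 6.92
position: [0.5916, -0.1071, 0.0056]
eef_rot: [0.346, -3.121, -0.001]
force: [-0.1, -0.8, -0.6]
opening: 0.0352
finger_force: 40.0
```

Emit:
move_arm(
  steps=[
    [0.05, -0.12, 0, 0],
    [0, 0, -0.2, 0],
    [0, 0, -0.2, 0],
    [0, 0, -0.2, 0],
    [0, 0, -0.2, 0],
    [0, 0, 0, 0],
  ],
)

```text
clock: 7.42
position: [0.5924, -0.1084, -0.0019]
eef_rot: [0.347, -3.122, -0.0]
force: [0.3, -0.7, -0.4]
opening: 0.0354
finger_force: 40.0
```

Emit:
move_arm(
  steps=[
    [0, 0, -0.25, 0],
    [0, 0, -0.25, 0],
    [0, 0, -0.25, 0],
    [0, 0, -0.2, 0],
    [0, 0, -0.15, 0],
    [0, 0, 0, 0],
  ],
)

```text
clock: 7.92
position: [0.5924, -0.1084, -0.013]
eef_rot: [0.347, -3.122, -0.0]
force: [-0.9, 0.2, -0.0]
opening: 0.0355
finger_force: 40.0
```

Emit:
move_arm(
  steps=[
    [0, 0, -0.1, 0],
    [0, 0, -0.1, 0],
    [0, 0, -0.05, 0],
    [0, 0, 0, 0],
  ],
)

```text
clock: 8.25
position: [0.5928, -0.1085, -0.014]
eef_rot: [-0.347, 3.122, -0.0]
force: [-2.7, 1.6, 11.4]
opening: 0.0354
finger_force: 41.3
```

Emit:
move_arm(
  steps=[
    [0, 0, 0.1, 0],
    [0, 0, 0, 0],
    [0, 0, 0, 0],
    [0, 0, 0, 0],
    [0, 0, 0, 0],
    [0, 0, 0, 0],
    [0, 0, 1, 0],
    [0, 0, 2, 0],
    [0, 0, 3, 0],
    [0, 0, 3, 0],
    [0, 0, 0, 0],
    [0, 0, 0, 0],
  ],
  fingers=0,
)

```text
clock: 9.25
position: [0.5944, -0.109, 0.0785]
eef_rot: [-0.346, 3.118, -0.003]
force: [-0.4, 0.4, -0.8]
opening: 0.0853
finger_force: 0.0
```

```bash
python3 - <<'E'
from h import *
im,d,s=grab('wrist','w4');print(s['position'],s['opening'],s['force'],s['joint_positions'])
P=cloud('wrist',d,s);hsv=cv2.cvtColor(im,cv2.COLOR_RGB2HSV)
m=(P[...,2]>.042)&(P[...,2]<.06)&(abs(P[...,0]-.592)<.04)&(abs(P[...,1]+.109)<.04)
q=P[m];print(len(q),np.median(q[:,2]),cv2.minAreaRect((q[:,:2]*1000).astype(np.float32)))
A=np.c_[q[:,:2]-q[:,:2].mean(0),np.ones(len(q))];print('tilt',np.linalg.lstsq(A,q[:,2],rcond=None)[0])
b=(abs(P[...,2]-.02)<.004);print('panel z',np.median(P[b][:,2]))
E
```

```text
[ 0.59439855 -0.10900327  0.07847024] 0.08527948600845825 [-0.38977175  0.37773952 -0.81893844] [-3.02297700e-01  5.20362286e-01 -1.23187795e-01  9.22822854e-01
  1.54710128e-06 -5.23432143e-01]
4154 0.049425240366343756 ((592.2101440429688, -109.02955627441406), (36.41883850097656, 35.79150390625), 11.330037117004395)
tilt [0.03199282 0.00542122 0.04923658]
panel z 0.019471822952142087
```

Block head is 30 mm above the panel and level: home. Of the look-alikes A(441,228), B(425,306), C(492,322), A is farthest from the base (0.57–0.59 m), so I go there.

Emit:
move_arm(
  steps=[
    [-0.8, -1.38, 0, -0.105],
    [-0.8, -1.38, 0, -0.105],
    [-0.8, -1.38, 0, -0.105],
    [-0.8, -1.38, 0, -0.105],
    [-0.8, -1.38, 0, -0.105],
    [-0.8, -1.38, 0, -0.105],
    [-0.8, -1.38, 0, -0.105],
    [-0.8, -1.38, 0, -0.105],
    [-0.8, -1.38, 0, -0.105],
    [-0.8, -1.38, 0, -0.105],
    [-0.8, -1.38, 0, -0.105],
    [-0.8, -1.38, 0, -0.105],
    [-0.8, -1.38, 0, -0.105],
    [-0.8, -1.38, 0, -0.105],
    [-0.8, -1.38, 0, -0.105],
    [-0.8, -1.38, 0, -0.1],
    [0, 0, 0, 0],
    [0, 0, 0, 0],
    [0, 0, 0, 0],
  ],
)

```text
clock: 10.88
position: [0.4644, -0.3284, 0.0752]
eef_rot: [-2.084, -2.349, -0.001]
force: [-0.4, 0.4, 0.1]
opening: 0.0852
finger_force: 0.0
```

```bash
python3 - <<'E'
from h import *
im,d,s=grab('wrist','w5');print(s['position'],s['eef_rot'],s['clock'])
Rm=R.from_rotvec(s['eef_rot']).as_matrix();print('tool y yaw',np.degrees(np.arctan2(Rm[1,1],Rm[0,1])))
P=cloud('wrist',d,s);X,Y,Z=P[...,0],P[...,1],P[...,2]
near=(abs(X-.47)<.12)&(abs(Y+.33)<.12)
m=near&(Z>.033)&(Z<.05);q=P[m];print('fin top',len(q),q.mean(0),np.median(q[:,2]),cv2.minAreaRect((q[:,:2]*1000).astype(np.float32)))
g=im.astype(int); sp=g.max(2)-g.min(2)
p=near&(g.max(2)<125)&(abs(Z-.004)<.004)&(abs(X-.487)<.075)
k=cv2.morphologyEx(p.astype(np.uint8),cv2.MORPH_OPEN,np.ones((5,5)));ys,xs=np.nonzero(k);print(len(xs))
w=plane('wrist',np.c_[xs,ys],.004,s)[:,:2].astype(np.float32)*1000;print('plate',cv2.minAreaRect(w))
E
```

```text
[ 0.46438899 -0.3283979   0.07517995] [-2.08405965e+00 -2.34863960e+00 -5.69828222e-04] 10.8833
tool y yaw 6.831695087977331
fin top 1497 [ 0.46364684 -0.33043387  0.0393778 ] 0.039451538052700796 ((463.854736328125, -332.20306396484375), (10.01828670501709, 50.856143951416016), 6.10017728805542)
20308
plate ((488.62451171875, -329.0736083984375), (109.76399230957031, 90.27924346923828), 6.083596706390381)
```

View pics/w5.png

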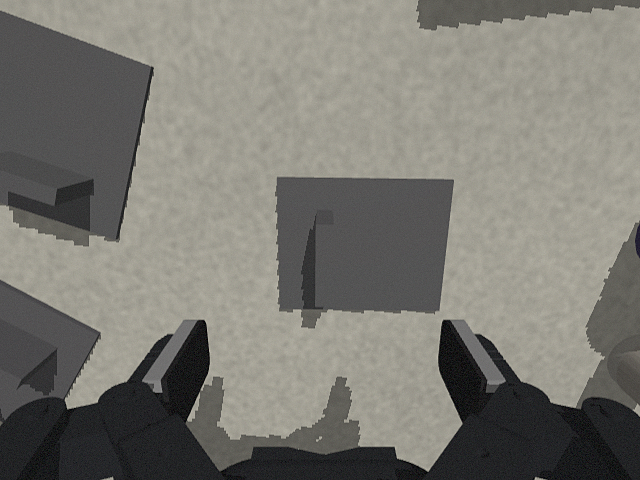

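The close crop shows plate A at (360,245) with its fin at about (318,260), front edge to the right (world +x); sizes 110×90 and 10×50 mm, top at 39.5 mm, all as given.

Emit:
move_arm(
  steps=[
    [-0.06, -0.36, -1, -0.013],
    [0, 0, -2, 0],
    [0, 0, -2, 0],
    [0, 0, -2, 0],
    [0, 0, -1.5, 0],
    [0, 0, -1, 0],
    [0, 0, -0.7, 0],
    [0, 0, -0.3, 0],
    [0, 0, 0, 0],
    [0, 0, 0, 0],
  ],
)

```text
clock: 11.77
position: [0.4645, -0.3332, -0.0286]
eef_rot: [2.102, 2.333, -0.0]
force: [0.3, 0.2, -0.6]
opening: 0.0854
finger_force: 0.0
```

Emit:
move_arm(
  steps=[
    [0, 0, 0, 0],
    [0, 0, 0, 0],
    [0, 0, 0, 0],
    [0, 0, 0, 0],
    [0, 0, 0, 0],
    [0, 0, 0, 0],
    [0, 0, 0, 0],
    [0, 0, 0, 0],
    [0, 0, 0, 0],
  ],
  fingers=1,
  squeeze=80,
)

```text
clock: 12.52
position: [0.4643, -0.3331, -0.0288]
eef_rot: [2.103, 2.333, -0.0]
force: [-1.1, 0.9, 5.9]
opening: 0.0086
finger_force: 78.4
```

Emit:
move_arm(
  steps=[
    [0, 0, 0.8, 0],
    [0, 0, 1.5, 0],
    [0, 0, 1.8, 0],
    [0, 0, 1.8, 0],
    [0.4, 1.5, 1.6, 0.012],
    [0.5, 1.9, 0, 0.012],
    [0.5, 1.9, 0, 0.012],
    [0.5, 1.9, 0, 0.012],
    [0.5, 1.9, 0, 0.012],
    [0.5, 1.9, 0, 0.012],
    [0.5, 1.9, 0, 0.012],
    [0.5, 1.9, 0, 0.012],
    [0.5, 1.9, 0, 0.012],
    [0.5, 1.9, 0, 0.006],
    [0.5, 1.9, 0, 0],
    [0.5, 1.9, 0, 0],
    [0.5, 1.9, 0, 0],
    [0.5, 1.9, 0, 0],
    [0.5, 1.9, 0, 0],
    [0, 0.2, 0, 0],
  ],
)

```text
clock: 14.18
position: [0.5384, -0.0471, 0.0461]
eef_rot: [-1.963, -2.452, -0.001]
force: [-0.5, -0.0, -2.0]
opening: 0.0091
finger_force: 78.0
```

Emit:
move_arm(
  steps=[
    [0, 0, 0, 0],
    [0, 0, 0, 0],
    [0, 0, 0, 0],
  ],
)

```text
clock: 14.43
position: [0.5378, -0.0506, 0.0459]
eef_rot: [-1.967, -2.449, 0.001]
force: [0.3, 0.3, -1.8]
opening: 0.0088
finger_force: 78.0
```

```bash
python3 - <<'E'
from h import *
im,d,s=grab('wrist','w6');print(s['position'],s['eef_rot'],s['clock'],s['force'],s['joint_positions'])
Rm=R.from_rotvec(s['eef_rot']).as_matrix();print('tool y yaw',np.degrees(np.arctan2(Rm[1,1],Rm[0,1])))
E
```

```text
[ 0.53784828 -0.05063785  0.04594059] [-1.96743509e+00 -2.44919692e+00  5.52769531e-04] 14.4333 [ 0.31494796  0.30636573 -1.83512483] [-2.29026797e-01  4.50765046e-01 -3.41780199e-01  7.78437527e-01
 -3.00846597e-04  1.12447065e+00]
tool y yaw 12.450308522045596
```

View pics/w6.png

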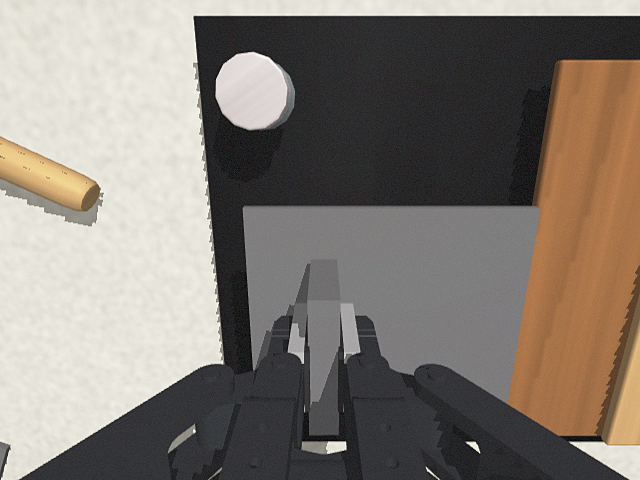

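The picture shows the held plate (245–540, 206–440), its front edge just before the lap (lip from (553,62) to (512,400)); the jar at (255,90) is clear.

```bash
cat > m3.py <<'E'
from h import *
import sys
z=np.load(f'pics/{sys.argv[1]}.npz');im,d=z['im'],z['d'];s=dict(position=z['p'],eef_rot=z['r'])
P=cloud('wrist',d,s);a=np.radians(12.48);nx=np.array([np.cos(a),np.sin(a)]);ny=np.array([-nx[1],nx[0]])
Q=np.dstack([P[...,:2]@nx*1000-584.5,P[...,:2]@ny*1000+164.5,P[...,2]*1000])
zu=float(sys.argv[2])+4
g=im.astype(int)
m=(abs(Q[...,2]-zu)<5)&(g.max(2)-g.min(2)<30)&(abs(Q[...,1])<60)&(Q[...,0]>-130)&(Q[...,0]<70)&(g.max(2)>60)
k=cv2.morphologyEx(m.astype(np.uint8),cv2.MORPH_OPEN,np.ones((5,5)));q=Q[k>0]
A=np.c_[q[:,:2],np.ones(len(q))];c=np.linalg.lstsq(A,q[:,2],rcond=None)[0];print('n',len(q),'plate slopes mm/mm',c,'z med',np.median(q[:,2]))
f=q[(q[:,1]>-20)&(q[:,1]<40)]
fr=[];
for y in range(-20,40,5):
    t=f[abs(f[:,1]-y)<1.5]
    if len(t): fr.append((y,np.percentile(t[:,0],99.5),np.percentile(t[:,0],.5)))
print('y, front, back',np.round(fr,1).tolist())
t=[np.percentile(q[abs(q[:,0]-x)<1.5][:,1],99.5) for x in range(-80,0,10)];print('yp edge',np.round(t,1))
l=Q[(g[...,0]-g[...,2]>40)&(Q[...,2]>30)&(Q[...,2]<48)&(Q[...,0]<100)]
if len(l):
    for y in range(-20,100,20):
        t=l[abs(l[:,1]-y)<2]
        if len(t): u=t[(t[:,0]<np.percentile(t[:,0],.5)+20)];print('lip',y,np.percentile(t[:,0],.5).round(1),'z',np.median(u[:,2]).round(1))
E
python3 m3.py w6 74.7
```

```text
n 38464 plate slopes mm/mm [-5.39753274e-04 -3.22112150e-03  7.82253028e+01] z med 78.21459536252434
y, front, back [[-20.0, 8.1, -101.3], [-15.0, 8.0, -101.1], [-10.0, 7.9, -101.0], [-5.0, 8.0, -101.2], [0.0, 8.0, -101.1], [5.0, 8.1, -100.9], [10.0, 7.8, -100.9], [15.0, 8.0, -101.0], [20.0, 8.0, -100.7], [25.0, 7.9, -100.8], [30.0, 8.0, -100.8], [35.0, 8.0, -101.0]]
yp edge [45.  45.1 45.  45.  45.  45.  44.9 45. ]
lip -20 31.8 z 36.5
lip 0 31.9 z 36.5
lip 20 31.9 z 36.5
lip 40 29.4 z 36.4
lip 60 29.4 z 36.4
lip 80 29.3 z 36.4
```

Emit:
move_arm(
  steps=[
    [0, 0, -1, 0],
    [0, 0, -1.2, 0],
    [0, 0, -1.2, 0],
    [0, 0, -1, 0],
    [0, 0, -0.6, 0],
    [0, 0, 0, 0],
    [0, 0, 0, 0],
  ],
)

```text
clock: 15.07
position: [0.5378, -0.05, -0.0044]
eef_rot: [-1.967, -2.449, 0.001]
force: [-0.6, -0.2, -0.8]
opening: 0.0093
finger_force: 78.0
```

```bash
python3 - <<'E'
from h import *
im,d,s=grab('wrist','w7');print(s['position'],s['force'])
E
python3 m3.py w7 24
```

```text
[ 0.53784974 -0.05000213 -0.00438   ] [-0.5900086  -0.19266616 -0.83842414]
n 38612 plate slopes mm/mm [-8.70770323e-04 -3.18147458e-03  2.78770584e+01] z med 27.88331057837909
y, front, back [[-20.0, 8.4, -100.7], [-15.0, 8.3, -100.9], [-10.0, 8.4, -101.0], [-5.0, 8.2, -101.1], [0.0, 8.2, -100.6], [5.0, 8.2, -100.8], [10.0, 8.2, -100.9], [15.0, 8.1, -100.9], [20.0, 8.2, -100.6], [25.0, 8.3, -100.6], [30.0, 8.2, -100.8], [35.0, 7.7, -100.7]]
yp edge [45.7 45.8 45.6 45.6 45.6 45.6 45.7 45.6]
lip -20 29.0 z 36.4
lip 0 29.2 z 36.4
lip 20 29.3 z 36.3
lip 40 29.0 z 36.3
lip 60 29.0 z 36.1
lip 80 29.0 z 34.7
```

Emit:
move_arm(
  steps=[
    [0.01, -0.05, -0.2, 0],
    [0, 0, 0, 0],
    [0.4, 0.09, 0, 0],
    [0.4, 0.09, 0, 0],
    [0.4, 0.09, 0, 0],
    [0.4, 0.09, 0, 0],
    [0.4, 0.09, 0, 0],
    [0, 0, 0, 0],
  ],
)

```text
clock: 15.78
position: [0.5593, -0.0457, -0.006]
eef_rot: [1.966, 2.45, 0.001]
force: [-0.7, -0.3, -2.0]
opening: 0.009
finger_force: 78.0
```

Emit:
move_arm(
  steps=[
    [0.4, 0.09, 0, 0],
    [0.4, 0.09, 0, 0],
    [0.4, 0.09, 0, 0],
    [0.4, 0.09, 0, 0],
    [0.4, 0.08, 0, 0],
    [0.03, 0, 0, 0],
    [0, 0, 0, 0],
  ],
)

```text
clock: 16.37
position: [0.5787, -0.0414, -0.0062]
eef_rot: [1.966, 2.45, -0.0]
force: [-0.5, -0.6, -0.8]
opening: 0.0092
finger_force: 78.0
```

```bash
python3 - <<'E'
from h import *
im,d,s=grab('wrist','w8');print(s['position'],s['force'],s['eef_rot'])
p=s['position']*1000;a=np.radians(12.48);nx=np.array([np.cos(a),np.sin(a)]);ny=np.array([-nx[1],nx[0]]);print('tcp panel',p[:2]@nx-584.5,p[:2]@ny+164.5)
E
python3 m3.py w8 22
```

```text
[ 0.57871056 -0.04143174 -0.00617156] [-0.47481299 -0.56736357 -0.77275969] [ 1.96634539e+00  2.45008559e+00 -6.40669810e-05]
tcp panel -28.416851145808096 -1.0114352125877701
n 30160 plate slopes mm/mm [-4.53417905e-04 -4.02467770e-03  2.61307224e+01] z med 26.089811303876232
y, front, back [[-20.0, 32.1, -59.0], [-15.0, 31.7, -59.2], [-10.0, 32.0, -59.3], [-5.0, 31.7, -59.3], [0.0, 31.8, -59.3], [5.0, 31.5, -59.2], [10.0, 31.8, -59.3], [15.0, 31.4, -59.2], [20.0, 31.8, -59.2], [25.0, 31.7, -59.0], [30.0, 31.7, -59.1], [35.0, 31.7, -59.2]]Traceback (most recent call last):
  File "m3.py", line 17, in <module>
    t=[np.percentile(q[abs(q[:,0]-x)<1.5][:,1],99.5) for x in range(-80,0,10)];print('yp edge',np.round(t,1))
       ~~~~~~~~~~~~~^^^^^^^^^^^^^^^^^^^^^^^^^^^^^^^^
    return _quantile_unchecked(
        a, q, axis, out, overwrite_input, method, keepdims, weights)
    return _ureduce(a,
                    func=_quantile_ureduce_func,
    ...<5 lines>...
                    overwrite_input=overwrite_input,
                    method=method)
    r = func(a, **kwargs)
    result = _quantile(arr,
                       quantiles=q,
    ...<2 lines>...
                       out=out,
                       weights=wgt)
    slices_having_nans = np.isnan(arr[-1, ...])
                                  ~~~^^^^^^^^^
IndexError: index -1 is out of bounds for axis 0 with size 0
```

Emit:
move_arm(
  steps=[
    [0, 0, -0.1, 0],
    [0, 0, -0.1, 0],
    [0, 0, 0, 0],
    [0, 0, 0, 0],
  ],
)

```text
clock: 16.75
position: [0.5783, -0.0415, -0.0082]
eef_rot: [-1.967, -2.45, 0.0]
force: [-0.7, 0.2, -1.5]
opening: 0.0088
finger_force: 78.0
```

Emit:
move_arm(
  steps=[
    [0, 0, -0.1, 0],
    [0, 0, 0, 0],
    [0, 0, 0, 0],
  ],
)

```text
clock: 17.0
position: [0.5785, -0.0415, -0.0088]
eef_rot: [1.967, 2.45, 0.0]
force: [-3.0, -0.2, 3.4]
opening: 0.0093
finger_force: 78.6
```

Emit:
move_arm(
  steps=[
    [0, 0, -0.07, 0],
    [0, 0, 0, 0],
    [0, 0, 0, 0],
    [0, 0, 0, 0],
  ],
)

```text
clock: 17.33
position: [0.5786, -0.0415, -0.0088]
eef_rot: [1.966, 2.45, 0.0]
force: [-3.4, 1.3, 12.9]
opening: 0.0084
finger_force: 80.1
```

```bash
sed -i 's/range(-80,0,10)/range(-50,20,10)/' m3.py; python3 - <<'E'
from h import *
im,d,s=grab('wrist','w9');print(s['position'],s['force'],s['finger_force'])
a=np.radians(12.48);nx=np.array([np.cos(a),np.sin(a)]);ny=np.array([-nx[1],nx[0]])
im,d=manip.read_camera('top');P=cloud('top',d);Q=np.dstack([P[...,:2]@nx*1000-584.5,P[...,:2]@ny*1000+164.5,P[...,2]*1000])
for n,x0,x1,y0,y1 in(('lip',33,42,40,90),('lapmid',50,60,40,90),('block',-45,-15,-85,-55)):
    t=Q[(Q[...,0]>x0)&(Q[...,0]<x1)&(Q[...,1]>y0)&(Q[...,1]<y1)];print(n,len(t),np.median(t,0) if len(t) else '')
E
python3 m3.py w9 20
```

```text
[ 0.57856175 -0.04152793 -0.0088316 ] [-3.42423984  1.27976228 12.87840173] 80.12934923171997
lip 14 [38.55435449 85.32313178 37.1206847 ]
lapmid 39 [54.85852355 76.65739117 35.48090515]
block 67 [-27.5461283  -60.49439718 498.43101634]
n 30579 plate slopes mm/mm [-1.42097816e-04 -2.83453301e-03  2.35149764e+01] z med 23.480722150593575
y, front, back [[-20.0, 32.9, -59.6], [-15.0, 33.0, -59.4], [-10.0, 33.0, -59.5], [-5.0, 33.0, -59.6], [0.0, 32.9, -59.5], [5.0, 32.7, -59.4], [10.0, 32.7, -59.3], [15.0, 32.9, -59.4], [20.0, 32.9, -59.3], [25.0, 32.7, -59.4], [30.0, 32.9, -59.4], [35.0, 32.7, -59.3]]
yp edge [45.1 45.2 45.2 45.2 45.2 45.2 45.1]
lip -20 29.5 z 36.5
lip 0 29.5 z 36.4
lip 20 29.5 z 36.4
lip 40 29.6 z 36.4
lip 60 29.5 z 36.3
lip 80 29.5 z 36.3
```

Plate flat on the panel, centred, about 20 mm under the lip. The lap is unmoved and the fin is still gripped with about 13 N down.

```bash
python3 -c "
from rig import manip
print(manip.hand_in())"
```

```text
the job is handed in; nothing more can be done
None
```

I handed the job in at about 17.4 s: the block is fully home and released, and the trim plate lies flat about 20 mm under the lap, roughly 7 mm from the block. The lap is unlifted, and the arm still grips the fin and presses down with about 13 N.

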